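Spin-check the sample carousel and brake it at its pointer

ROBOT

A 7-joint arm with a two-finger parallel gripper is mounted at the origin on the work surface. World frame = base frame: x ahead of the robot, y to its left, z up, the work surface at z = 0. Lengths are in mm, angles in rad, forces in N, time in s.
With the tool pointing down it reaches from about 400 to 875 mm from the base axis. Payload 4.4 kg.
Tool frame: the origin (TCP) lies midway between the tips of the shut fingers; the grasp point (between the pads) lies 19 mm behind it (ctrl.pinch_z is the distance from the TCP to the grasp point, in mm); z points along the fingers, y is the line along which they close (so a half turn about z gives the same grasp; the last joint's range is limited). The gripper opens to 85 mm and grips with 20 to 120 N. Pads are 22 mm wide; open, the fingers measure 114 mm over their backs; the gripper's body (76 mm by 85 mm) begins 54 mm behind the grasp point. The pads swing forward as they close: fully open they stand 13 mm farther back than shut.
Start: joints at [-1.313, 0.628, 0.038, 1.517, -0.027, 0.996, -0.02], TCP at [206.788, 616.244, 231.313] pointing down, gripper open.
Joint ranges: [-3.06, 3.06], [-0.37, 2.12], [-1.25, 1.32], [0.18, 2.47], [-1.1, 4.24], [0.23, 1.98], [-2.94, 2.94]. Speed limits (rad/s): [2.57, 2.57, 3.14, 3.14, 3.14, 3.14, 3.14].

INTERFACE

Orientations are given as [roll, pitch, yaw] about the fixed x, y, z axes, in that order (R = Rz(yaw) Ry(pitch) Rx(roll)).
In Python, from cell import read_state, cams, order, ctrl gives the robot as it stands.
- The arm moves only by the tool move_arm, never from a script. Its argument "targets" is text: rows parted by semicolons, each of 7 numbers parted by spaces: the gripper's target within -1 to 1 (fully open at 1, half-way at 0, shut at -1), then the shift along the tool's x, y, z in cm, then the turn, a rotation vector about the tool's x, y, z in degrees. A call has 1 to 5 rows; each row shifts and turns the commanded pose from where the row before left it, along the tool's axes as they then stand; what a row does not reach is not made up. A row lasts 1/12 s, in which the tool goes at most 41.7 mm and 7.16 degrees, less where a joint would pass 70% of its speed; a pose out of reach is approached as far as the arm can. A call with a gripper value outside its range is refused whole. The fingers move at their own pace and stop on an object; the grip force is fixed at half the most. Time passes only in rows, so rows that do not move let the fingers close. It gives the time, the measured TCP pose, the force, the opening and the grip force at its end, in the units of the state.
- read_state(): the state, without advancing time (a new reading comes with each control period).
- cams.get_image(name): name is "scene" or "top" or "wrist"; returns a dict with "color" (400x640x3 uint8, red, green, blue), "fovy" (degrees; the focal length in pixels is half the picture's height over the tangent of half this angle, whatever the lens; pixels are square), "cx", "cy" (the principal point, pixels), "k1" (the pictures are not rectified: a ray, as slopes to the right and down, at radius r is drawn at 1 + k1 r^2 times it, then the intrinsics apply), "rvec" (rotation vector, rad) and "tvec" (3), from world to camera coordinates, as OpenCV has them. Camera axes: x right, y down, z forward; pixel columns grow to the right and rows downward; lengths in mm; the calibration is good to about 2 mm. A picture is of the moment at which its call begins. There is no depth.
- order.finish_job(): hands the job in; it is judged then, once.
The state is a dict: "clock": time; "qpos": joint angles; "qd": joint speeds; "tau": joint torques, N m; "eef_pos": TCP position; "tool_rot": TCP orientation; "force": force on the tool from outside, world axes, zero at the start; "torque": the same for the moment, N m; "width": finger opening in mm; "gripper_force": force on a finger pad.
Only numpy, scipy, OpenCV 4.12 (cv2) and the standard library are available. Lean on these libraries where they do the work, as an engineer would, in place of code of your own. Each camera call takes 0.05 s, during which the arm holds its last target. There are 200 camera calls.

TASK

Check that the sample carousel runs freely: flick it round with a fingertip against one of its vials (either way round), take the finger away and let it coast untouched through at least one full turn. Then, while it is still turning, bring a fingertip down on the flat of the disc and brake it so that it stops with its broad tab under the tip of the fixed pointer, as near the middle of the tab as you can. It must stop there in one go, not be stopped elsewhere and then turned into place; pinch and lift nothing, leave the bottle, beaker and jar where they stand, and finish with the hand clear.

Things in the scene. Friction and masses are not known exactly. Their poses are not given: they have to be found in the camera images.
- stand: Fixed bearing stand: white foot 150 mm square under the disc, column, and a white arm on the bench to the pointer's post (12 mm thick, 18 mm clamp, top at 95 mm, 200 mm from the axis). Origin on the bench on the carousel's vertical axis; z up; +x from the axis to the pointer, which lies in the half away from the robot. The disc's flat top is 70 mm above the bench.
- pointer_tip (a point): Tip of the fixed pointer, a level steel rod 8 mm thick that reaches inwards from the post over the track of the tab, 147 mm from the axis, 86 mm above the bench (12 mm clear above the tab's top).
- carousel (a joint): Carousel angle in rad: 0, and every multiple of 2 pi, with the tab centred under the pointer; grows anticlockwise from above, counts on past a turn, no stops. Starts at rest between 0.8 and 5.5. Runs freely: let go at 2 rad/s it coasts some 10 rad in 12 s, at 4 rad/s some 24 rad in 17 s (up to 35 % either way), slowing gradually. A fingertip pressed on the disc with a few N stops it at once; it stays as left.
- tab_mid (a point): Middle of the top of the tab, 147 mm from the axis. The carousel is an aluminium disc 260 mm across, 8 mm thick, top at 70 mm; its one tab, flush with it, is 72 mm wide and reaches out to 165 mm from the axis. The disc is bare from 84 to 130 mm from the axis; a hub 48 mm across stands 10 mm above it.
- vial1_top (a point): Centre of the cap of vial 1: amber glass with a white cap in a black cup, 22 mm across, top 40 mm above the disc (110 mm above the bench), fixed firmly to the disc 72 mm from the axis, at 45 degrees anticlockwise from the tab; a push sideways on it turns the carousel.
- vial2_top (a point): Centre of the cap of vial 2: amber glass with a white cap in a black cup, 22 mm across, top 40 mm above the disc (110 mm above the bench), fixed firmly to the disc 72 mm from the axis, at 135 degrees anticlockwise from the tab; a push sideways on it turns the carousel.
- vial3_top (a point): Centre of the cap of vial 3: amber glass with a white cap in a black cup, 22 mm across, top 40 mm above the disc (110 mm above the bench), fixed firmly to the disc 72 mm from the axis, at 225 degrees anticlockwise from the tab; a push sideways on it turns the carousel.
- vial4_top (a point): Centre of the cap of vial 4: amber glass with a white cap in a black cup, 22 mm across, top 40 mm above the disc (110 mm above the bench), fixed firmly to the disc 72 mm from the axis, at 315 degrees anticlockwise from the tab; a push sideways on it turns the carousel.
- reagent_bottle: Loose amber bottle, 64 mm across, 130 mm tall, a bystander; origin under its foot.
- beaker: Loose glass beaker, 72 mm across, 90 mm tall, a bystander; origin under its foot.
- cream_jar: Loose small white jar with a lid, 56 mm across, 60 mm tall, a bystander; origin under its foot.

How it is judged:
By the outcome, as a careful person would: the job done as asked, in the order asked, and still so for the second after the job is handed in, with the robot touching nothing.
It also fails if it takes over 64 s, if anything falls off the work surface, if the arm or the gripper's body presses on something with over 40 N, if the wrist force passes 120 N, or if a joint passes its speed limit or range.

## Working session

There is one attempt and no reset: what is moved stays moved. The work goes in short steps, Python scripts to look and compute and a tool call to move; the robot and the scene stay as the last step left them, time stands still between calls to the robot, and variables do not carry over. Pictures are saved under pics/ and viewed, at most 10 in all, crops included, and the job is handed in when it is done.

Besides the shell and the picture viewer there is one more tool, called after "Emit:" as name(argument=value, ...) on one line, values as JSON. move_arm: Moves the arm, as the interface text tells. Its arguments: {"type":"object","properties":{"targets":{"type":"string"}},"required":["targets"]}

```bash
ls; mkdir -p pics; cat > h.py <<'E'
import numpy as np, cv2
from cell import read_state, cams, order, ctrl
def K(im):
    h=im["color"].shape[0]; f=h/2/np.tan(np.radians(im["fovy"])/2)
    return np.array([[f,0,im["cx"]],[0,f,im["cy"]],[0,0,1.]]), np.array([im["k1"],0,0,0,0.])
def ray(im,uv):
    k,d=K(im); uv=np.array(uv,float).reshape(-1,1,2)
    n=cv2.undistortPoints(uv,k,d).reshape(-1,2)
    R=cv2.Rodrigues(np.array(im["rvec"],float))[0]; t=np.array(im["tvec"],float).ravel()
    return -R.T@t, np.c_[n,np.ones(len(n))]@R
def onz(im,uv,z):
    c,d=ray(im,uv); return c+d*((z-c[2])/d[:,2])[:,None]
def proj(im,p):
    k,d=K(im); return cv2.projectPoints(np.array(p,float).reshape(-1,1,3),np.array(im["rvec"],float),np.array(im["tvec"],float),k,d)[0].reshape(-1,2)
def save(im,n): cv2.imwrite("pics/"+n,cv2.cvtColor(im["color"],cv2.COLOR_RGB2BGR))
E
python3 - <<'E'
from h import *
for n in("scene","top"):
    im=cams.get_image(n); save(im,n+"0.png"); print(n,im["fovy"],ray(im,[[320,200]]))
s=read_state(); print(s)
E
```

```text
pics
scene 53.07542746885041 (array([1159.841787  , -442.69047603,  999.16242517]), array([[-0.50762267,  0.38637821, -0.77054188]]))
top 57.81623079390704 (array([ 435.56856585,  -26.59015843, 1081.15057664]), array([[ 0.14195529, -0.0109494 , -0.98982785]]))
{'clock': 0.1, 'qpos': array([-1.31278551,  0.62925459,  0.03843253,  1.51828627, -0.02697903,
        0.99628972, -0.01999703]), 'qd': array([-3.29578582e-05, -3.96562216e-03, -9.06444999e-04, -3.49338487e-03,
       -6.60781192e-04, -7.75625434e-04,  1.37285140e-03]), 'tau': array([ 2.83149202e-03, -5.64522493e+01,  1.23014756e+00, -1.93970096e+01,
        1.12347800e-02,  5.46732990e-03, -1.36539654e-05]), 'eef_pos': array([206.60807669, 615.69160325, 230.47436335]), 'tool_rot': array([-3.13987262e+00,  2.81673045e-05,  2.81780572e+00]), 'force': array([ 0.09436316,  0.29158223, -0.58917518]), 'torque': array([-0.0121733 , -0.03915125,  0.00761063]), 'gripper_force': 0.0, 'width': 85.79834786721459}
```

View pics/top0.png

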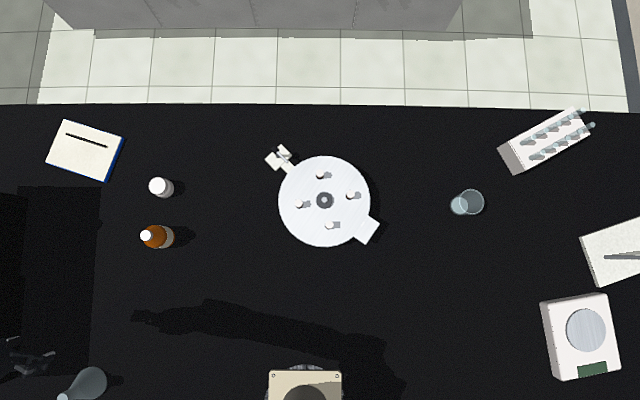

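View pics/scene0.png

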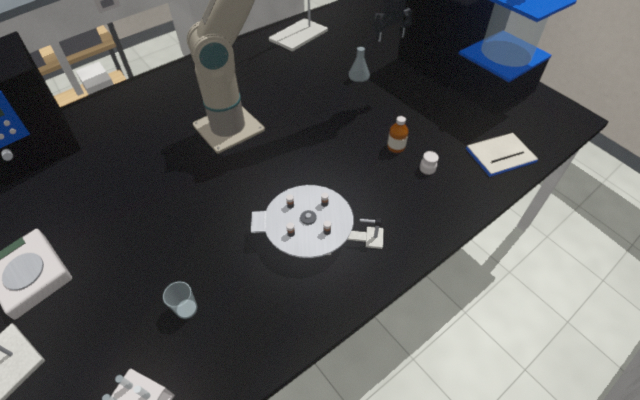

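```bash
cat >> h.py <<'E'
from scipy.optimize import least_squares
def disc(im,c0=None,win=(225,120,415,270)):
    g=cv2.cvtColor(im["color"],cv2.COLOR_RGB2GRAY); m=np.zeros_like(g); x0,y0,x1,y1=win
    m[y0:y1,x0:x1]=(g[y0:y1,x0:x1]>120)*255
    cs=max(cv2.findContours(m,cv2.RETR_EXTERNAL,cv2.CHAIN_APPROX_NONE)[0],key=cv2.contourArea).reshape(-1,2)
    p=onz(im,cs,70)[:,:2]
    r=least_squares(lambda q:np.hypot(*(p-q[:2]).T)-q[2],[*np.median(p,0),130],loss="soft_l1",f_scale=1.5)
    return r.x,p
E
python3 - <<'E'
from h import *
t=cams.get_image("top"); s=cams.get_image("scene")
c,p=disc(t); print("top",c)
d=p-c[:2]; r=np.hypot(*d.T); a=np.arctan2(d[:,1],d[:,0])
for k in range(-180,180,4):
    q=r[(np.degrees(a)>=k)&(np.degrees(a)<k+4)]
    if len(q) and q.max()>135: print(k,q.max().round())
c2,_=disc(s,win=(235,170,400,265)); print("scene",c2)
for im,n,b in((t,"zt.png",(240,130,400,250)),(s,"zs.png",(240,170,400,290))):
    x0,y0,x1,y1=b; cv2.imwrite("pics/"+n,cv2.resize(cv2.cvtColor(im["color"][y0:y1,x0:x1],cv2.COLOR_RGB2BGR),(800,600),interpolation=cv2.INTER_CUBIC))
E
```

```text
top [580.88335339 -47.94106561 130.22859048]
-140 169.0
-136 169.0
-132 167.0
-128 166.0
-124 166.0
-120 168.0
-116 169.0
-112 165.0
36 206.0
40 205.0
44 203.0
48 206.0
52 207.0
56 204.0
scene [585.81204366 -43.39191667 134.57277949]
```

View pics/zt.png

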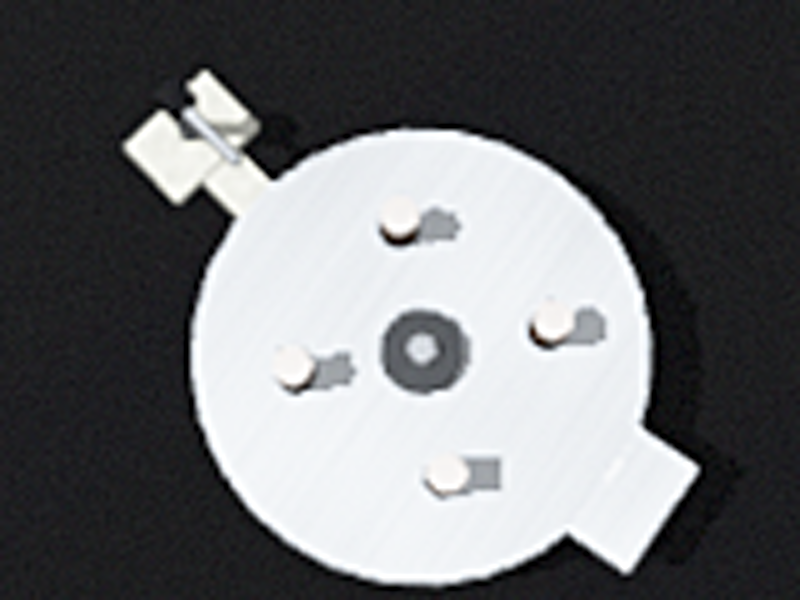

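View pics/zs.png

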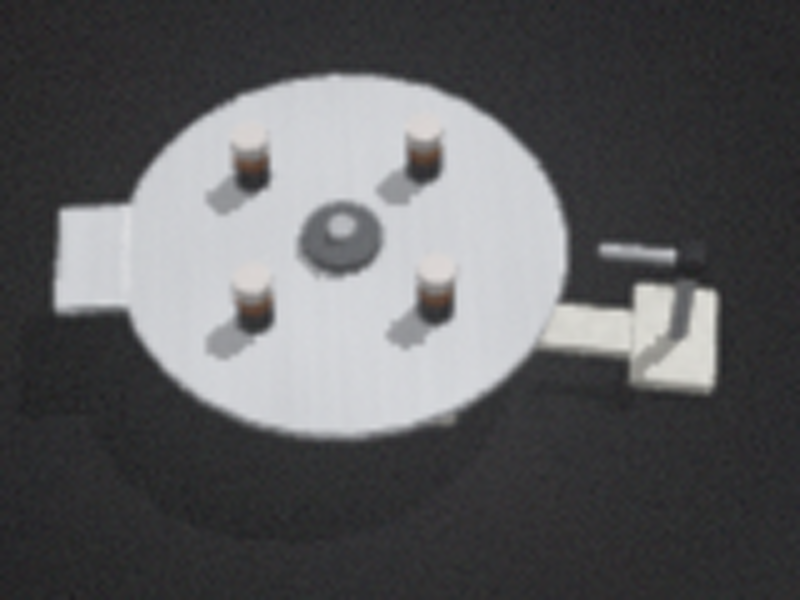

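```bash
cat >> h.py <<'E'
def tri(a,ua,b,ub):
    c1,d1=ray(a,[ua]);c2,d2=ray(b,[ub]);A=np.c_[d1[0],-d2[0]]
    s=np.linalg.lstsq(A,c2-c1,rcond=None)[0];p,q=c1+s[0]*d1[0],c2+s[1]*d2[0];return (p+q)/2,np.linalg.norm(p-q)
def caps(im):
    pass
E
python3 - <<'E'
from h import *
t=cams.get_image("top"); s=cams.get_image("scene")
zt=lambda x,y:((x+.5)/5-.5+240,(y+.5)/5-.5+130); zs=lambda x,y:((x+.5)/5-.5+240,(y+.5)/5-.5+170)
print("tip",tri(t,zt(238,160),s,zs(601,247)))
print("hub",tri(t,zt(423,349),s,zs(342,225)))
C={}
# top caps <-> scene caps
for n,a,b in(("up",(400,215),(436,265)),("left",(293,365),(424,128)),("low",(446,472),(249,135)),("right",(552,320),(253,275))):
    p=tri(t,zt(*a),s,zs(*b)); C[n]=p[0]; print(n,p)
m=np.mean(list(C.values()),0); print("axis from caps",m)
c,p=disc(t)
tip=onz(t,[zt(238,160)],86)[0]; print("tip86",tip, "post dir from tip", onz(t,[zt(188,112)],86)[0]-tip)
for ax in(m[:2],c[:2]):
    d=p-ax; r=np.hypot(*d.T); a=np.degrees(np.arctan2(d[:,1],d[:,0])); w=(r>140)&(a<-80)
    print("tab ang",a[w].mean(),(a[w].max()+a[w].min())/2,"tip ang",np.degrees(np.arctan2(*(tip[:2]-ax)[::-1])),np.hypot(*(tip[:2]-ax)))
    for n in C: print(n,np.degrees(np.arctan2(*(C[n][:2]-ax)[::-1])))
for f,im in(("t",t),("s",s)): print(f,proj(im,[580,-48,0]))
E
```

```text
tip (array([686.02478313,  56.97246487,  91.1256239 ]), np.float64(3.0299109057586318))
hub (array([580.6256047 , -47.7868608 ,  88.29273756]), np.float64(3.2636176077773964))
up (array([650.67363711, -34.26532592, 113.01320489]), np.float64(2.5794039394464243))
left (array([567.58862077,  22.70354078, 110.75124763]), np.float64(2.7342866105438333))
low (array([510.34828977, -60.75476788, 112.60671275]), np.float64(1.929490549779153))
right (array([ 593.72288987, -117.2493224 ,  112.73226621]), np.float64(2.7541102320312))
axis from caps [580.58335938 -47.39146886 112.27585787]
tip86 [686.47171389  56.10357629  86.        ] post dir from tip [ 2.75677338e+01  2.90300404e+01 -1.13686838e-13]
tab ang -124.05453712322594 -124.30854236531607 tip ang 44.345122131306965 148.06609331502287
up 10.607190121914995
left 100.50268405311282
low -169.22736076365643
right -79.34771807194751
tab ang -124.26080596120612 -124.53553530252506 tip ang 44.59050778195137 148.2292885326236
up 11.105095812534149
left 100.67728686732218
low -169.72145935058333
right -79.52458241443078
t [[323.09803258 203.53063984]]
s [[308.21444479 232.25334709]]
```

Emit:
move_arm(targets="-1 0 0 0 0 0 -6.2; -1 0 0 0 0 0 -6.2; -1 0 0 0 0 0 -6.1")

```text
clock: 0.55
eef_pos: [206.7, 616.2, 231.2]
tool_rot: [-3.141, 0.0, -3.137]
force: [0.6, 0.1, -1.6]
width: 51.4
gripper_force: 0.0
```

Emit:
move_arm(targets="-1 -1.75 -3.6 0 0 0 0; -1 -1.75 -3.6 0 0 0 0; -1 -1.75 -3.6 0 0 0 0; -1 -1.75 -3.6 0 0 0 0; -1 -1.75 -3.6 0 0 0 0")

```text
clock: 0.97
eef_pos: [294.7, 434.3, 231.3]
tool_rot: [3.142, 0.0, 3.141]
force: [1.5, -0.6, 0.5]
width: 0.3
gripper_force: 0.0
```

Emit:
move_arm(targets="-1 -1.75 -3.6 0 0 0 0; -1 -1.75 -3.6 0 0 0 0; -1 -1.75 -3.6 0 0 0 0; -1 -1.75 -3.6 0 0 0 0; -1 -1.75 -3.6 0 0 0 0")

```text
clock: 1.38
eef_pos: [382.0, 254.3, 231.6]
tool_rot: [3.141, 0.001, 3.141]
force: [0.3, -0.1, -0.2]
width: 0.0
gripper_force: 0.0
```

Emit:
move_arm(targets="-1 -1.75 -3.6 0 0 0 0; -1 -1.75 -3.6 0 0 0 0; -1 -1.75 -3.6 0 0 0 0; -1 -1.75 -3.6 0 0 0 0; -1 -1.75 -3.6 0 0 0 0")

```text
clock: 1.8
eef_pos: [469.4, 74.1, 231.6]
tool_rot: [3.141, 0.001, 3.141]
force: [0.5, 0.9, -0.5]
width: -0.3
gripper_force: 0.0
```

Emit:
move_arm(targets="-1 -1.75 -3.3 0 0 0 0; -1 -1.7 -3.3 0 0 0 0; -1 0 0 4 0 0 0; -1 0 0 4 0 0 0; -1 0 0 0 0 0 0")

```text
clock: 2.22
eef_pos: [498.5, 8.9, 145.5]
tool_rot: [-3.141, -0.013, 3.139]
force: [-1.4, 0.6, -0.6]
width: 0.1
gripper_force: 0.0
```

```bash
python3 - <<'E'
from h import *
t=cams.get_image("wrist"); save(t,"w1.png"); print(read_state()["eef_pos"], proj(t,[[510.3,-60.7,110],[580.6,-47.6,80]]))
E
```

```text
[500.12341085   9.60873412 148.48260861] [[215.91818899 247.66845273]
 [252.09882359 307.88836214]]
```

View pics/w1.png

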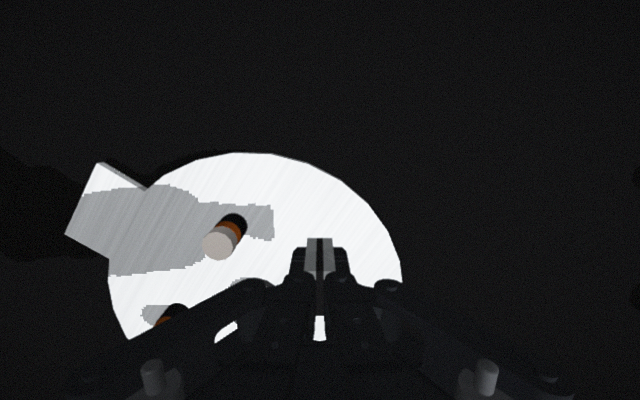

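Emit:
move_arm(targets="-1 0 0 3 0 0 0; -1 0 0 2.9 0 0 0; -1 0 0 0 0 0 0; -1 0 0 0 0 0 0")

```text
clock: 2.6
eef_pos: [503.5, 10.5, 93.5]
tool_rot: [3.141, -0.0, -3.142]
force: [-0.2, 0.4, 1.7]
width: -0.2
gripper_force: 0.0
```

Emit:
move_arm(targets="-1 0 -1.9 0 0 0 0; -1 0 -1.9 0 0 0 0; -1 0 -1.9 0 0 0 0; -1 0 -1.9 0 0 0 0; -1 0.4 -0.4 -4 0 0 0")

```text
clock: 3.02
eef_pos: [496.4, -73.1, 129.1]
tool_rot: [-3.141, -0.01, 3.137]
force: [0.4, -0.6, 0.7]
width: -0.1
gripper_force: 0.0
```

Emit:
move_arm(targets="-1 0.5 0 -4 0 0 0; -1 0 0 0 0 0 0")

```text
clock: 3.18
eef_pos: [498.5, -71.2, 181.1]
tool_rot: [-3.14, 0.014, 3.139]
force: [1.7, -0.0, -0.1]
width: -0.2
gripper_force: 0.0
```

```bash
cat >> h.py <<'E'
AX=np.array([580.7,-47.6]); TIP=44.5
def tab(im):
    g=cv2.GaussianBlur(cv2.cvtColor(im["color"],cv2.COLOR_RGB2GRAY),(3,3),0).astype(np.float32)
    a=np.radians(np.arange(0,360,.5)); v=[]
    for r in(140,146,152,158):
        q=proj(im,np.c_[AX[0]+r*np.cos(a),AX[1]+r*np.sin(a),70+0*a]).astype(np.float32)
        v.append(cv2.remap(g,q[:,0],q[:,1],cv2.INTER_LINEAR).ravel())
    m=(np.min(v,0)>110); out=[]
    # runs on the circle
    s=int(np.argmin(m)); mm=np.roll(m,-s); e=np.flatnonzero(np.diff(np.r_[0,mm.astype(int),0]))
    for i,j in zip(e[::2],e[1::2]):
        if j-i>=16: out.append((round(((s+(i+j-1)/2)/2-TIP)%360,2),(j-i)/2))
    return out
def snap(n):
    c=read_state()["clock"]; im=cams.get_image(n); return c,im
E
python3 - <<'E'
from h import *
for k in range(2):
    for n in("top","scene"):
        c,im=snap(n); print(n,c,tab(im))
E
```

```text
top 3.1833 [(np.float64(3.0), np.float64(11.5)), (np.float64(156.0), np.float64(58.5)), (np.float64(266.5), np.float64(27.5))]
scene 3.2333 [(np.float64(344.5), np.float64(11.5)), (np.float64(277.0), np.float64(27.5))]
top 3.2833 [(np.float64(3.0), np.float64(11.5)), (np.float64(155.25), np.float64(57.0)), (np.float64(286.5), np.float64(27.5))]
scene 3.3333 [(np.float64(344.5), np.float64(11.5)), (np.float64(297.0), np.float64(27.5))]
```

Emit:
move_arm(targets="-1 1.2 1.2 2 0 0 0; -1 1.2 1.2 2 0 0 0; -1 0 0 2 0 0 0; -1 0 0 0 0 0 0; -1 0 0 0 0 0 0")

```text
clock: 3.8
eef_pos: [469.5, -45.8, 111.6]
tool_rot: [-3.142, -0.003, 3.141]
force: [0.0, -1.2, 0.4]
width: 0.2
gripper_force: 0.0
```

```bash
python3 - <<'E'
from h import *
for k in range(2):
    for n in("top","scene"):
        c,im=snap(n); print(n,c,tab(im))
print(read_state()["eef_pos"])
E
```

```text
top 3.8 [(np.float64(3.0), np.float64(11.5)), (np.float64(25.75), np.float64(28.0)), (np.float64(128.75), np.float64(33.0))]
scene 3.85 [(np.float64(344.5), np.float64(11.5)), (np.float64(35.0), np.float64(28.5))]
top 3.9 [(np.float64(3.0), np.float64(11.5)), (np.float64(44.5), np.float64(27.5)), (np.float64(129.0), np.float64(34.5))]
scene 3.95 [(np.float64(344.5), np.float64(11.5)), (np.float64(53.0), np.float64(28.5))]
[471.27351482 -46.36712744 113.23539203]
```

Emit:
move_arm(targets="-1 0 0 1.7 0 0 0; -1 0 0 1.4 0 0 0; -1 0 0 0 0 0 0; -1 0 0 0 0 0 0; -1 0 0 0 0 0 0")

```text
clock: 4.42
eef_pos: [470.8, -46.2, 82.1]
tool_rot: [-3.142, 0.001, 3.14]
force: [0.6, -0.1, 0.5]
width: -0.1
gripper_force: 0.0
```

Emit:
move_arm(targets="-1 0 0 0 0 0 0; -1 0 0 0 0 0 0; -1 0 0 0 0 0 0; -1 0 0 0 0 0 0; -1 0 0 0 0 0 0")

```text
clock: 4.83
eef_pos: [470.3, -46.0, 81.5]
tool_rot: [3.142, 0.0, 3.141]
force: [-0.5, 0.4, -1.2]
width: -0.2
gripper_force: 0.0
```

```bash
cat > tr.py <<'E'
from h import *
import sys
for k in range(int(sys.argv[1])):
    c,im=snap("scene"); w=[o for o in tab(im) if 25<o[1]<31]; print(round(c,4),[float(o[0]) for o in w])
    if len(w)==1: open("log.txt","a").write(f"{c} {w[0][0]}\n")
print(read_state()["eef_pos"],read_state()["force"],read_state()["clock"])
E
printf '3.2333 277\n3.3333 297\n3.85 395\n3.95 413\n' > log.txt
python3 tr.py 3
```

```text
4.8333 [205.5]
4.8833 [214.0]
4.9333 [221.5]
[470.17632331 -46.01977658  81.32791609] [ 0.49827508  0.3281577  -1.04544639] 4.9833
```

Emit:
move_arm(targets="-1 0 0 0 0 0 0; -1 0 0 0 0 0 0; -1 0 0 0 0 0 0; -1 0 0 0 0 0 0; -1 0 0 0 0 0 0")

```text
clock: 5.4
eef_pos: [470.1, -46.0, 81.3]
tool_rot: [3.142, -0.0, 3.141]
force: [0.3, -0.1, 0.2]
width: 0.1
gripper_force: 0.0
```

```bash
python3 tr.py 2
```

```text
5.4 [294.5]
5.45 [302.0]
[470.13773945 -46.01429199  81.28159637] [-0.31583475 -0.74020327  0.1379767 ] 5.5
```

Emit:
move_arm(targets="-1 0 0 0 0 0 0; -1 0 0 0 0 0 0; -1 0 0 0 0 0 0; -1 0 0 0 0 0 0; -1 0 0 0 0 0 0")

```text
clock: 5.92
eef_pos: [470.2, -46.0, 81.3]
tool_rot: [3.142, -0.0, 3.141]
force: [-0.5, -1.1, -0.1]
width: -0.3
gripper_force: 0.0
```

```bash
python3 tr.py 2
```

```text
5.9167 [10.0]
5.9667 [17.25]
[470.15956138 -45.98924188  81.29613747] [-0.27440462 -0.21525133 -0.67640661] 6.0167
```

```bash
cat > fit.py <<'E'
from h import *
d=np.loadtxt("log.txt"); t=d[:,0]; y=np.radians(d[:,1]); t0=t[0]
# unwrap using the previous slope
for i in range(1,len(y)):
    pr=y[i-1]+(3.4*(t[i]-t[i-1]) if i<3 else max(0,(y[i-1]-y[max(0,i-4)])/(t[i-1]-t[max(0,i-4)])*.93)*(t[i]-t[i-1]))
    y[i]+=2*np.pi*round((pr-y[i])/(2*np.pi))
def th(p,t):
    th0,v,a,b=p; s=t-t0; k=v+a/b; return th0+k/b*(1-np.exp(-b*s))-a/b*s
r=least_squares(lambda p:(th(p,t)-y)*60,[y[0],3.4,.15,.12],bounds=([-9,0,0,.001],[9,9,2,2])); p=r.x
if __name__=="__main__":
    print(p.round(4),"res deg",np.degrees(th(p,t)-y).round(1)[-8:])
    ts=np.arange(t0,t0+40,.002); v=np.gradient(th(p,ts),ts); i=np.argmax(v<0); end=th(p,ts)[i] if i else 99
    print("stop at",ts[i],np.degrees(end))
    for n in range(2,12):
        if 2*np.pi*n<end: j=np.argmax(th(p,ts)>=2*np.pi*n); print("pass",n,ts[j].round(3),"v",v[j].round(3))
E
python3 fit.py
```

```text
[4.8368 3.4554 0.2025 0.0569] res deg [ 0.2 -0.  -0.4  0.2  0.1  0.1  0.1 -0.1]
stop at 15.159299999998687 1325.131230380467
pass 2 5.847 v 2.486
pass 3 9.035 v 1.483
```

Emit:
move_arm(targets="-1 0 0 0.7 0 0 0")

```text
clock: 6.1
eef_pos: [471.0, -46.1, 74.9]
tool_rot: [-3.142, 0.002, 3.141]
force: [-0.4, -0.9, -0.4]
width: 0.1
gripper_force: 0.0
```

```bash
sed -i 's/for k in range(int(sys.argv\[1\])):/&\n    print("z",read_state()["eef_pos"][2].round(2),end=" ")/' tr.py; python3 tr.py 3; python3 fit.py
```

```text
z 74.92 6.1 [35.25]
z 73.36 6.15 [42.0]
z 73.5 6.2 [49.0]
[469.68586066 -45.95000729  73.72008537] [ 0.39731245 -0.16643509  0.82396385] 6.25
[4.8373 3.45   0.2835 0.0299] res deg [ 0.2  0.1  0.1 -0.1 -0.3  0.1  0.2 -0.1]
stop at 13.615299999998857 1250.176778161123
pass 2 5.847 v 2.478
pass 3 9.139 v 1.357
```

Emit:
move_arm(targets="-1 0 0 0 0 0 0; -1 0 0 0 0 0 0; -1 0 0 0 0 0 0; -1 0 0 0 0 0 0; -1 0 0 0 0 0 0")

```text
clock: 6.67
eef_pos: [470.2, -46.0, 74.4]
tool_rot: [3.142, 0.0, 3.141]
force: [0.7, -0.3, 0.6]
width: -0.0
gripper_force: 0.0
```

```bash
python3 tr.py 2
```

```text
z 74.38 6.6667 []
z 74.37 6.7167 []
[470.22001053 -46.00693017  74.36657642] [ 0.85350099  0.10993677 -0.60478243] 6.7667
```

Emit:
move_arm(targets="-1 0 0 0 0 0 0; -1 0 0 0 0 0 0; -1 0 0 0 0 0 0; -1 0 0 0 0 0 0; -1 0 0 0 0 0 0")

```text
clock: 7.18
eef_pos: [470.1, -46.0, 74.3]
tool_rot: [3.142, -0.0, 3.141]
force: [0.5, 0.7, 0.0]
width: -0.4
gripper_force: 0.0
```

```bash
python3 tr.py 2
```

```text
z 74.27 7.1833 [173.75]
z 74.28 7.2333 [180.0]
[470.20895637 -45.97774371  74.32777975] [ 0.72402973 -0.70979605 -0.84142989] 7.2833
```

Emit:
move_arm(targets="-1 0 0 0 0 0 0; -1 0 0 0 0 0 0; -1 0 0 0 0 0 0; -1 0 0 0 0 0 0; -1 0 0 0 0 0 0")

```text
clock: 7.7
eef_pos: [470.1, -46.0, 74.3]
tool_rot: [3.142, -0.0, 3.141]
force: [-0.3, -0.4, -0.6]
width: -0.5
gripper_force: 0.0
```

```bash
python3 tr.py 2; python3 fit.py
```

```text
z 74.3 7.7 [233.75]
z 74.28 7.75 [239.25]
[470.16662031 -46.00361896  74.27402311] [-0.00576461  0.3574934   0.55641167] 7.8
[4.8337 3.4763 0.0637 0.1066] res deg [-0.4  0.1  0.2  0.1  0.5  0.1 -0.2 -0.2]
stop at 21.241299999998017 1529.0091640197952
pass 2 5.849 v 2.485
pass 3 8.945 v 1.619
pass 4 15.027 v 0.561
```

Emit:
move_arm(targets="-1 0 0 0 0 0 0; -1 0 0 0 0 0 0; -1 0 0 0 0 0 0; -1 0 0 0 0 0 0")

```text
clock: 8.13
eef_pos: [470.2, -46.0, 74.3]
tool_rot: [3.142, 0.0, 3.141]
force: [-0.0, 0.2, 0.2]
width: -0.0
gripper_force: 0.0
```

```bash
python3 tr.py 2
```

```text
z 74.32 8.1333 [280.5]
z 74.27 8.1833 [285.75]
[470.14503612 -46.00365941  74.27450071] [-0.77695124 -0.80632086 -0.24898293] 8.2333
```

Emit:
move_arm(targets="-1 0 0 0 0 0 0; -1 0 0 0 0 0 0; -1 0 0 0 0 0 0")

```text
clock: 8.48
eef_pos: [470.2, -46.0, 74.3]
tool_rot: [3.142, -0.0, 3.141]
force: [0.2, -1.0, 0.1]
width: 0.1
gripper_force: 0.0
```

```bash
python3 tr.py 2; python3 fit.py; python3 - <<'E'
from fit import *
J=r.jac; cov=np.linalg.inv(J.T@J)*2*r.cost/(len(t)-4)
rng=np.random.default_rng(0); P=rng.multivariate_normal(p,cov,4000); P=P[P[:,3]>.005]
T=np.linspace(t0,t0+40,4000); e=[np.degrees(th(q,T).max()) for q in P]; print(np.percentile(e,[.5,2.5,16,50,84,97.5]))
E
```

```text
z 74.29 8.4833 [316.25]
z 74.3 8.5333 [321.0]
[470.15429182 -45.99697573  74.28881857] [-0.77206856 -0.2286111  -0.36913379] 8.5833
[4.833  3.4802 0.046  0.1132] res deg [ 0.5  0.2 -0.1 -0.  -0.1 -0.1 -0.1  0.1]
stop at 23.191299999997803 1574.4571104827824
pass 2 5.849 v 2.484
pass 3 8.939 v 1.631
pass 4 14.695 v 0.656
[1490.75730478 1511.00446802 1541.31064076 1574.96287681 1616.99624659
 1667.37181282]
```

Emit:
move_arm(targets="-1 0 0 0 0 0 0; -1 0 0 0 0 0 0; -1 0 0 0 0 0 0; -1 0 0 0 0 0 0; -1 0 0 0 0 0 0")

```text
clock: 9.0
eef_pos: [470.2, -46.0, 74.3]
tool_rot: [3.142, -0.0, 3.141]
force: [0.4, 0.4, -0.6]
width: -0.1
gripper_force: 0.0
```

Emit:
move_arm(targets="-1 0 0 0 0 0 0; -1 0 0 0 0 0 0; -1 0 0 0 0 0 0; -1 0 0 0 0 0 0; -1 0 0 0 0 0 0")

```text
clock: 9.42
eef_pos: [470.1, -46.0, 74.3]
tool_rot: [3.142, -0.0, 3.141]
force: [-0.2, -0.2, 0.6]
width: 0.1
gripper_force: 0.0
```

```bash
python3 tr.py 3
```

```text
z 74.28 9.4167 [42.0]
z 74.29 9.4667 [46.5]
z 74.29 9.5167 [50.5]
[470.14387873 -45.98311544  74.28490217] [-1.27176126 -0.81205806  0.26112151] 9.5667
```

Emit:
move_arm(targets="-1 0 0 0 0 0 0; -1 0 0 0 0 0 0; -1 0 0 0 0 0 0; -1 0 0 0 0 0 0; -1 0 0 0 0 0 0")

```text
clock: 9.98
eef_pos: [470.1, -46.0, 74.3]
tool_rot: [3.142, -0.0, 3.141]
force: [0.1, -1.0, -1.0]
width: -0.1
gripper_force: 0.0
```

Emit:
move_arm(targets="-1 0 0 0 0 0 0; -1 0 0 0 0 0 0; -1 0 0 0 0 0 0; -1 0 0 0 0 0 0; -1 0 0 0 0 0 0")

```text
clock: 10.4
eef_pos: [470.2, -46.0, 74.3]
tool_rot: [-3.142, -0.0, 3.141]
force: [0.6, -0.4, -0.3]
width: -0.0
gripper_force: 0.0
```

```bash
python3 tr.py 3
```

```text
z 74.28 10.4 []
z 74.28 10.45 []
z 74.28 10.5 []
[470.16109068 -45.99937916  74.28534477] [-0.37323618 -0.84773029 -0.8874308 ] 10.55
```

Emit:
move_arm(targets="-1 0 0 0 0 0 0; -1 0 0 0 0 0 0; -1 0 0 0 0 0 0; -1 0 0 0 0 0 0; -1 0 0 0 0 0 0")

```text
clock: 10.97
eef_pos: [470.1, -46.0, 74.3]
tool_rot: [3.142, -0.0, 3.141]
force: [0.2, 0.3, 0.2]
width: -0.1
gripper_force: 0.0
```

Emit:
move_arm(targets="-1 0 0 0 0 0 0; -1 0 0 0 0 0 0; -1 0 0 0 0 0 0; -1 0 0 0 0 0 0; -1 0 0 0 0 0 0")

```text
clock: 11.38
eef_pos: [470.1, -46.0, 74.3]
tool_rot: [3.142, -0.0, 3.141]
force: [-1.1, -0.3, 0.3]
width: 0.4
gripper_force: 0.0
```

Emit:
move_arm(targets="-1 0 0 0 0 0 0; -1 0 0 0 0 0 0; -1 0 0 0 0 0 0; -1 0 0 0 0 0 0; -1 0 0 0 0 0 0")

```text
clock: 11.8
eef_pos: [470.2, -46.0, 74.3]
tool_rot: [3.142, -0.0, 3.141]
force: [0.8, 0.9, -0.3]
width: -0.2
gripper_force: 0.0
```

```bash
python3 tr.py 3; python3 fit.py
```

```text
z 74.29 11.8 [214.0]
z 74.3 11.85 [216.75]
z 74.3 11.9 [219.5]
[470.17208537 -46.01153258  74.29516899] [ 0.30034127 -1.09859825 -0.17338965] 11.95
[4.8345 3.4727 0.0721 0.1031] res deg [-0.4 -0.2  0.3  0.   0.3 -0.2 -0.   0.1]
stop at 20.56129999999809 1513.0645144522346
pass 2 5.847 v 2.487
pass 3 8.945 v 1.616
pass 4 15.163 v 0.521
```

Emit:
move_arm(targets="-1 0 0 0 0 0 0; -1 0 0 0 0 0 0; -1 0 0 0 0 0 0; -1 0 0 0 0 0 0; -1 0 0 0 0 0 0")

```text
clock: 12.37
eef_pos: [470.2, -46.0, 74.3]
tool_rot: [3.142, -0.0, 3.141]
force: [-0.2, 0.0, -0.5]
width: -0.5
gripper_force: 0.0
```

Emit:
move_arm(targets="-1 0 0 0 0 0 0; -1 0 0 0 0 0 0; -1 0 0 0 0 0 0; -1 0 0 0 0 0 0; -1 0 0 0 0 0 0")

```text
clock: 12.78
eef_pos: [470.2, -46.0, 74.3]
tool_rot: [3.142, -0.0, 3.141]
force: [0.1, 0.6, 0.8]
width: 0.2
gripper_force: 0.0
```

```bash
python3 tr.py 3
```

```text
z 74.31 12.7833 [267.5]
z 74.28 12.8333 [270.0]
z 74.32 12.8833 [272.5]
[470.1812755  -45.98419764  74.2969065 ] [ 0.25064283 -0.53068629  0.34316719] 12.9333
```

Emit:
move_arm(targets="-1 0 0 0 0 0 0; -1 0 0 0 0 0 0; -1 0 0 0 0 0 0; -1 0 0 0 0 0 0; -1 0 0 0 0 0 0")

```text
clock: 13.35
eef_pos: [470.2, -46.0, 74.3]
tool_rot: [3.142, 0.0, 3.141]
force: [0.0, -0.5, -0.8]
width: 0.3
gripper_force: 0.0
```

Emit:
move_arm(targets="-1 0 0 0 0 0 0; -1 0 0 0 0 0 0; -1 0 0 0 0 0 0; -1 0 0 0 0 0 0; -1 0 0 0 0 0 0")

```text
clock: 13.77
eef_pos: [470.2, -46.0, 74.3]
tool_rot: [3.142, 0.0, 3.141]
force: [-0.3, 0.6, 0.8]
width: 0.1
gripper_force: 0.0
```

```bash
python3 tr.py 3; python3 fit.py; python3 - <<'E'
from h import *
for n in("scene","top"):
    c,im=snap(n); print(n,c,tab(im))
E
```

```text
z 74.3 13.7667 [312.0]
z 74.3 13.8167 [314.25]
z 74.31 13.8667 [316.25]
[470.16257789 -46.00275778  74.298984  ] [ 0.42856579  0.61268738 -0.52355258] 13.9167
[4.8326 3.477  0.0672 0.1054] res deg [ 0.3  0.4 -0.  -0.1 -0.1  0.1 -0.2 -0.1]
stop at 20.93129999999805 1521.1337213910256
pass 2 5.847 v 2.486
pass 3 8.947 v 1.616
pass 4 15.101 v 0.541
scene 13.9167 [(np.float64(344.5), np.float64(11.5)), (np.float64(318.25), np.float64(28.0))]
top 13.9667 [(np.float64(3.0), np.float64(11.5)), (np.float64(124.5), np.float64(22.5)), (np.float64(319.5), np.float64(27.5))]
```

Emit:
move_arm(targets="-1 0 0 0 0 0 0; -1 0 0 0 0 0 0; -1 0 0 0 0 0 0; -1 0 0 0 0 0 0; -1 0 0 0 0 0 0")

```text
clock: 14.43
eef_pos: [470.1, -46.0, 74.3]
tool_rot: [3.142, -0.0, 3.141]
force: [-0.1, -0.4, 0.6]
width: 0.2
gripper_force: 0.0
```

```bash
python3 - <<'E'
from h import *
c,im=snap("top"); print(c,tab(im))
E
python3 tr.py 1; python3 fit.py
```

```text
14.4333 [(np.float64(337.0), np.float64(27.5)), (np.float64(3.0), np.float64(11.5)), (np.float64(124.5), np.float64(22.5))]
z 74.29 14.4833 [339.5]
[470.1437386  -46.00154055  74.2720644 ] [-0.31009127  0.77589036  0.08634786] 14.5333
[4.8326 3.477  0.0672 0.1054] res deg [ 0.4 -0.  -0.1 -0.1  0.1 -0.2 -0.1  0. ]
stop at 20.92929999999805 1521.1183604894482
pass 2 5.847 v 2.486
pass 3 8.947 v 1.616
pass 4 15.101 v 0.541
```

Emit:
move_arm(targets="-1 0 0 0 0 0 0; -1 0 0 0 0 0 0; -1 0 0 0 0 0 0; -1 0 0 0 0 0 0; -1 0 0 0 0 0 0")

```text
clock: 14.95
eef_pos: [470.2, -46.0, 74.3]
tool_rot: [3.142, -0.0, 3.141]
force: [0.6, -0.1, 0.8]
width: 0.2
gripper_force: 0.0
```

Emit:
move_arm(targets="-1 0 0 0 0 0 0; -1 0 0 0.8 0 0 0; -1 0 0 0 0 0 0; -1 0 0 0 0 0 0")

```text
clock: 15.28
eef_pos: [471.1, -46.4, 69.8]
tool_rot: [-3.141, 0.003, 3.14]
force: [-7.2, 0.3, 46.1]
width: -0.0
gripper_force: 22.9
```

```bash
python3 - <<'E'
from h import *
for k in range(2):
  for n in("scene","top"):
    c,im=snap(n); print(n,c,tab(im))
x0,y0,x1,y1=240,130,400,250
cv2.imwrite("pics/b.png",cv2.resize(cv2.cvtColor(im["color"][y0:y1,x0:x1],cv2.COLOR_RGB2BGR),(800,600),interpolation=cv2.INTER_CUBIC))
s=read_state(); print(s["eef_pos"],s["force"])
E
```

```text
scene 15.2833 [(np.float64(356.25), np.float64(35.0))]
top 15.3333 [(np.float64(359.5), np.float64(27.5)), (np.float64(123.75), np.float64(20.0))]
scene 15.3833 [(np.float64(356.25), np.float64(35.0))]
top 15.4333 [(np.float64(359.5), np.float64(27.5)), (np.float64(123.75), np.float64(20.0))]
[471.07785792 -46.36541681  69.77892771] [-7.18926546  0.51373008 46.25465566]
```

View pics/b.png

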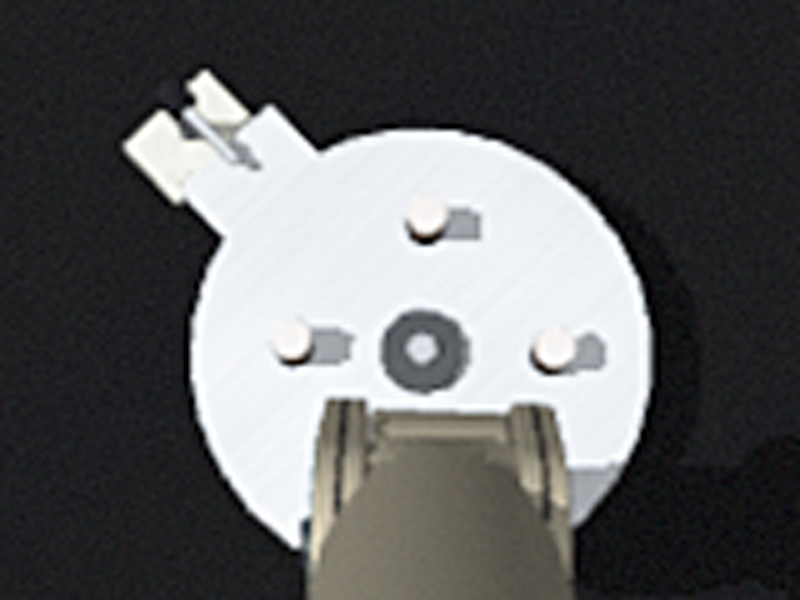

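The disc has stopped with the tab under the pointer: the top view reads about 0.5° from centre, with the tip at zoomed pixel (240,160), mid-tab. I'm lifting straight up.

Emit:
move_arm(targets="-1 0 0 -0.4 0 0 0; -1 0 0 -1 0 0 0; -1 0 0 -4 0 0 0; -1 0 0 -4 0 0 0; -1 0 0 -4 0 0 0")

```text
clock: 15.9
eef_pos: [469.3, -46.0, 201.4]
tool_rot: [3.141, -0.002, 3.141]
force: [1.5, -0.5, 0.1]
width: -0.1
gripper_force: 0.0
```

Emit:
move_arm(targets="-1 2 0 -2 0 0 0; -1 0 0 0 0 0 0; -1 0 0 0 0 0 0; -1 0 0 0 0 0 0; -1 0 0 0 0 0 0")

```text
clock: 16.32
eef_pos: [449.9, -45.9, 219.1]
tool_rot: [3.141, -0.002, 3.141]
force: [-0.1, -0.1, -0.2]
width: 0.2
gripper_force: 0.0
```

```bash
python3 - <<'E'
from h import *
for k in range(2):
  for n in("scene","top"):
    c,im=snap(n); print(n,c,tab(im))
s=read_state(); print(s["eef_pos"],s["force"])
print(order.finish_job())
E
```

```text
scene 16.3167 [(np.float64(356.25), np.float64(35.0))]
top 16.3667 [(np.float64(359.0), np.float64(27.5)), (np.float64(139.5), np.float64(47.5)), (np.float64(169.0), np.float64(9.5))]
scene 16.4167 [(np.float64(356.25), np.float64(35.0))]
top 16.4667 [(np.float64(359.0), np.float64(27.5)), (np.float64(144.5), np.float64(57.5))]
[449.95645682 -45.93160671 219.29798903] [-0.63511705 -0.49893445  0.17952409]
the job is handed in; nothing more can be done
None
```

I flicked the carousel, let it coast untouched for over three turns and braked it in one go. The top camera puts it about 1° (2–3 mm) off the middle of the tab under the pointer, the hand is clear, and the job was handed in at 16.5 s.

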